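# Seat the keyed handwheel on the gearbox

## Task

The black handwheel on the green gearbox still stands high on its shaft, because the notch in its rim is not over the red locating pin. With the fingertips, push the wheel round (its orange stub handle is there for that) until the notch is over the pin, then press its hub down until the wheel is fully home and lies flat with the pin in the notch. Nothing needs gripping: do not lift the wheel, and leave the other things on the bench where they are.

Things in the scene. Friction and masses are not known exactly. Their poses are not given: they have to be found in the camera images.
- gearbox: green cast gearbox, 150 x 150 mm and 72 mm high, fixed to the bench. Origin: centre of its underside; z up, along the upright shaft axis. The red pin lies on its -x side. The 18.5 mm steel shaft rises from the middle and is hidden under the wheel's hub
- pin (a point): top of the red locating pin, an upright 12 mm round pin with a bevelled tip that stands on the gearbox 58 mm from the shaft axis, 11.5 mm tall (its top is 83 mm above the bench). A red mark on the gearbox top runs outward from it
- handwheel: black wheel plate, 130 mm across, 10 mm thick, with aluminium hub and orange stub handle; 0.5 kg, loose on the shaft, which its blind hub covers (0.75 mm play). It turns either way without stop, by about 1 N at the handle, and stays where left. Origin: centre of the plate's underside; z up; notch on its -x side, handle on +x. Origin height: 84 mm above the bench unseated, 72 mm fully home
- collar (a joint): greased, stiff sliding steel collar under the wheel, 100 mm across, on which it rests level; 0 = up, grows to 0.0125 m as it is pressed down. It holds by friction, with no spring. With the notch over the pin, a push of 8 to 10 N on the hub slides wheel and collar down 12 mm and they stay down; out of line, the pin stops the wheel
- notch (a point): the notch in the wheel's rim, 58 mm from the shaft axis, at the height of the plate's underside; it is open to the rim and about 19 mm wide there (19 degrees), so it passes the pin when within about 3 degrees of it, or about 5 with the bevel's help. A white line on the plate runs from the hub to it
- handle (a point): orange stub handle, an upright round stub 16 mm across, 48 mm from the shaft axis, straight opposite the notch. It rises 30 mm from the plate's upper face; this point is half-way up, 25 mm above the plate's underside
- hub (a point): centre of the flat top of the aluminium hub, 36 mm across, on the shaft axis, 46 mm above the plate's underside: the place to press
- screwdriver_red: loose red-handled screwdriver, 30 x 210 x 28 mm, lying beside the gearbox; to be left alone
- nut: loose steel hexagon nut, 24 x 27 x 13 mm, beside the gearbox; to be left alone
- tape_black: loose roll of black tape, 66 mm across, 19 mm high, front right; to be left alone
- tub_orange: loose orange tub, 107 mm across, 105 mm high, at the right; to be left alone
- bottle_orange: loose orange squeeze bottle, 52 mm across, 120 mm high, at the right; to be left alone
- torch: loose aluminium torch, 30 x 160 x 31 mm, lying at the right; to be left alone

How it is judged:
By the outcome, as a careful person would: the job done as asked, in the order asked, and still so for the second after the job is handed in, with the robot touching nothing.
It also fails if it takes over 56 s, if anything falls off the work surface, if the arm or the gripper's body presses on something with over 40 N, if the wrist force passes 120 N, or if a joint passes its speed limit or range.

## Robot

A 6-joint arm with a two-finger parallel gripper is mounted at the origin on a cart in front of the work surface, level with it; the furniture and walls round the work are solid. World frame = base frame: x ahead of the robot, y to its left, z up, the work surface at z = 0. Lengths are in mm, angles in rad, forces in N, time in s.
With the tool pointing down it reaches from about 275 to 975 mm from the base axis. Payload 8.4 kg.
Tool frame: the origin (TCP) lies between the finger pads; the fingertips stand 19 mm ahead of it and the grasp point (between the pads) is the TCP; z points along the fingers, y is the line along which they close (so a half turn about z gives the same grasp; the last joint's range is limited). The gripper opens to 92 mm and grips with 3 to 60 N. Pads are 20 mm wide; open, the fingers measure 128 mm over their backs; the gripper's body (75 mm by 189 mm) begins 69 mm behind the grasp point.
Start: joints at [1.306, 0.353, 1.633, -0, 1.155, -0.002], TCP at [162.364, 603.544, 233.583] pointing down, gripper open.
Joint ranges: [-2.63, 2.63], [-0.92, 2.1], [0.06, 2.66], [-1.3, 4.44], [0, 2.69], [-3.02, 3.02]. Speed limits (rad/s): [2.22, 2.22, 2.79, 3.14, 3.14, 3.14].

## Interface

Orientations are given as a unit quaternion [w, x, y, z].
In Python, from station import ctrl gives the robot as it stands. The module is installed in compiled form; this text tells all that it offers.
- The arm moves only by the tool drive_tool, never from a script. Its argument "steps" is one flat list of numbers, 4 for each row, row after row: the shift along the tool's x, y, z in m, then the turn about the tool's z in degrees. A call has 1 to 20 rows; each row shifts and turns the commanded pose from where the row before left it, along the tool's axes as they then stand; what a row does not reach is not made up. A row lasts 1/12 s, in which the tool goes at most 41.7 mm and 7.16 degrees, less where a joint would pass 70% of its speed; a pose out of reach is approached as far as the arm can. A call with a gripper value outside its range is refused whole. "hand" is the closure, from 0 (fully open) to 1 (shut), set as the call begins (left out, the last holds). The fingers move at their own pace and stop on an object; "squeeze" is the grip in N (left out, the last holds). Time passes only in rows, so rows that do not move let the fingers close. It gives the time, the measured TCP pose, the force, the opening and the grip force at its end, in the units of the state.
- ctrl.sense(): the state, without advancing time (a new reading comes with each control period).
- ctrl.read_camera(name): name is "side" or "top"; returns a dict with "img" (400x640x3 uint8, red, green, blue), "K" (3x3 intrinsics, pixels), "k1" (the pictures are not rectified: a ray, as slopes to the right and down, at radius r is drawn at 1 + k1 r^2 times it, then the intrinsics apply), "eye" and "rotation" of the camera in the world. Camera axes: x right, y down, z forward; pixel columns grow to the right and rows downward; lengths in mm; the calibration is good to about 2 mm. A picture is of the moment at which its call begins. There is no depth.
- ctrl.finish_job(): hands the job in; it is judged then, once.
The state is a dict: "time": time; "joint_positions": joint angles; "joint_vel": joint speeds; "joint_torque": joint torques, N m; "tcp_pos": TCP position; "tool_rot": TCP orientation; "contact_force": force on the tool from outside, world axes, zero at the start; "moment": the same for the moment, N m; "finger_gap": finger opening in mm; "finger_force": force on a finger pad.
Only numpy, scipy, OpenCV 4.12 (cv2) and the standard library are available. Lean on these libraries where they do the work, as an engineer would, in place of code of your own. Each camera call takes 0.05 s, during which the arm holds its last target. There are 200 camera calls.

## Working session

There is one attempt and no reset: what is moved stays moved. The work goes in short steps, Python scripts to look and compute and a tool call to move; the robot and the scene stay as the last step left them, time stands still between calls to the robot, and variables do not carry over. Pictures are saved under pics/ and viewed, at most 10 in all, crops included, and the job is handed in when it is done.

Besides the shell and the picture viewer there is one more tool, called after "Emit:" as name(argument=value, ...), one argument or row to a line, values as JSON. drive_tool: Moves the arm, as the interface text tells. Its arguments: {"type":"object","properties":{"steps":{"type":"array"},"hand":{"type":"number"},"squeeze":{"type":"number"}},"required":["steps"]}

```bash
mkdir -p pics; cat > h.py <<'E'
import numpy as np, cv2
from station import ctrl
def cam(n,save=None):
    c=ctrl.read_camera(n)
    if save: cv2.imwrite('pics/'+save,c['img'][:,:,::-1])
    return c
def onplane(c,u,v,z):
    K=np.array(c['K']);p=np.array([(u-K[0,2])/K[0,0],(v-K[1,2])/K[1,1]])
    s=p.copy()
    for _ in range(20): s=p/(1+c['k1']*(s@s))
    d=np.array(c['rotation'])@np.array([s[0],s[1],1]);e=np.array(c['eye'])
    return e+d*(z-e[2])/d[2]
E
python3 - <<'E'
from h import *
for n in('top','side'):
    c=cam(n,n+'1.png');print(n,c['eye'],np.array(c['rotation']).round(2).tolist(),c['K'][0],c['k1'])
print(ctrl.sense())
E
```

```text
top [ 313.18149047 -133.34770794 1403.46444244] [0.06, -0.7, 0.71, -0.06] [463.58111228   0.         311.41975458] -0.0823968448708376
side [    8.73388193 -1239.39062003  1001.15596308] [-0.44, 0.87, -0.21, 0.09] [491.2928361    0.         322.25227001] 0.04998819260936909
{'time': 0.1, 'joint_positions': array([ 1.30562025e+00,  3.53583250e-01,  1.63407256e+00, -3.41825150e-06,
        1.15521176e+00, -2.38179085e-03]), 'joint_vel': array([ 4.21159501e-04, -1.02170887e-04, -1.53137394e-03,  3.74559748e-04,
       -7.50820964e-05, -8.21982481e-04]), 'joint_torque': array([ 1.00006549e-03, -5.94905913e+01, -3.34930766e+01,  6.98900199e-02,
        1.83439959e-02,  3.10508611e-06]), 'tcp_pos': array([162.23809836, 603.12388808, 232.93055847]), 'tool_rot': array([-8.34752130e-05,  1.31018658e-01,  9.91379698e-01, -6.31971817e-04]), 'contact_force': array([-0.58264411,  0.11174793,  0.87002837]), 'moment': array([ 0.00413589, -0.00755489,  0.03017565]), 'finger_force': 0.0, 'finger_gap': 91.98294119935089}
```

View pics/top1.png

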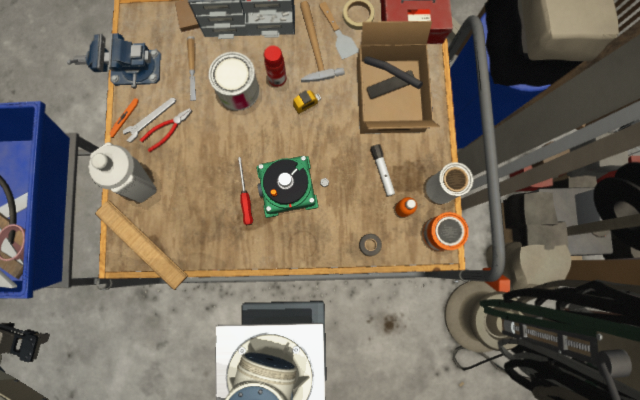

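View pics/side1.png

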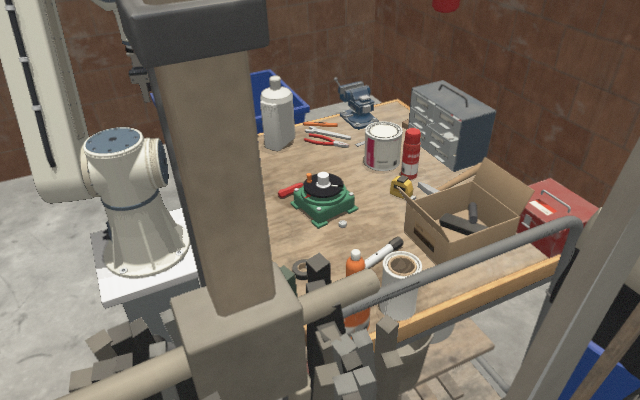

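Top view: the wheel is centred near (285,182), with the handle at about (273,191) and the white line pointing up and right to (300,168). I'll measure these next.

```bash
python3 - <<'E'
from h import *
c=cam('top');im=c['img'];y0,x0=145,225
hsv=cv2.cvtColor(im,cv2.COLOR_RGB2HSV)
def comp(m,z,nm):
    n,l,s,ce=cv2.connectedComponentsWithStats(m.astype(np.uint8))
    for i in range(1,n):
        if s[i,4]>4 and 235<ce[i,0]<335 and 150<ce[i,1]<225: print(nm,s[i].tolist(),ce[i].round(1),onplane(c,*ce[i],z).round(1))
H,S,V=[hsv[...,i].astype(int) for i in range(3)]
comp((S<50)&(V>150),130,'white')
comp((H>5)&(H<17)&(S>190)&(V>150),114,'orange')
comp(((H<5)|(H>174))&(S>150)&(V>80),83,'red')
comp((H>60)&(H<95)&(S>110),72,'green')
a=cv2.resize(im[145:225,235:335],None,fx=7,fy=7,interpolation=cv2.INTER_CUBIC)
cv2.imwrite('pics/t2.png',a[:,:,::-1])
s=cam('side')['img'];cv2.imwrite('pics/s2.png',cv2.resize(s[155:235,270:370],None,fx=7,fy=7,interpolation=cv2.INTER_CUBIC)[:,:,::-1])
E
```

```text
Traceback (most recent call last):
  File "h.py", line 11, in onplane
    d=np.array(c['rotation'])@np.array([s[0],s[1],1]);e=np.array(c['eye'])
      ~~~~~~~~~~~~~~~~~~~~~~~^~~~~~~~~~~~~~~~~~~~~~~~
ValueError: matmul: Input operand 1 has a mismatch in its core dimension 0, with gufunc signature (n?,k),(k,m?)->(n?,m?) (size 3 is different from 4)
```

```bash
sed -i "s/np.array(c\['rotation'\])@/R.from_quat(c['rotation'],scalar_first=True).as_matrix()@/; 1a from scipy.spatial.transform import Rotation as R" h.py
cat > m.py <<'E'
from h import *
def measure(tag):
    c=cam('top');im=c['img']
    hsv=cv2.cvtColor(im,cv2.COLOR_RGB2HSV)
    H,S,V=[hsv[...,i].astype(int) for i in range(3)]
    def comp(m,z,nm):
        n,l,s,ce=cv2.connectedComponentsWithStats(m.astype(np.uint8))
        for i in range(1,n):
            if s[i,4]>3 and 235<ce[i,0]<335 and 150<ce[i,1]<225: print(nm,s[i].tolist(),ce[i].round(1),onplane(c,*ce[i],z).round(1))
    comp((S<50)&(V>150),130,'white')
    comp((H>5)&(H<17)&(S>190)&(V>150),114,'orange')
    comp(((H<5)|(H>174))&(S>150)&(V>80),83,'red')
    comp((H>60)&(H<95)&(S>110),72,'green')
    a=cv2.resize(im[145:225,235:335],None,fx=7,fy=7,interpolation=cv2.INTER_CUBIC)
    cv2.imwrite(f'pics/t{tag}.png',a[:,:,::-1])
    s=cam('side')['img'];cv2.imwrite(f'pics/s{tag}.png',cv2.resize(s[155:235,270:370],None,fx=7,fy=7,interpolation=cv2.INTER_CUBIC)[:,:,::-1])
E
python3 -c "from m import *;measure(2)"
```

```text
white [238, 157, 6, 34, 61] [240.9 172.3] [583.4  60.7 130. ]
white [301, 156, 5, 5, 18] [302.9 157.7] [ 620.8 -114.5  130. ]
white [259, 164, 4, 5, 17] [260.4 165.9] [600.4   5.5 130. ]
white [292, 169, 5, 6, 14] [293.9 171.2] [582.7 -88.3 130. ]
white [278, 173, 15, 16, 171] [284.8 179.9] [558.7 -62.4 130. ]
white [321, 178, 8, 8, 47] [324.2 181.6] [ 550.9 -172.4  130. ]
white [309, 198, 5, 5, 19] [311.2 199.7] [ 500.6 -134.9  130. ]
white [266, 206, 5, 5, 18] [268.1 208.3] [479.7 -14.9 130. ]
orange [271, 193, 6, 2, 6] [273.5 193.7] [522.9 -29.1 114. ]
red [241, 193, 12, 32, 273] [246.1 208.5] [486.8  52.9  83. ]
green [257, 157, 61, 60, 935] [288.4 190.8] [537.  -69.2  72. ]
```

View pics/t2.png

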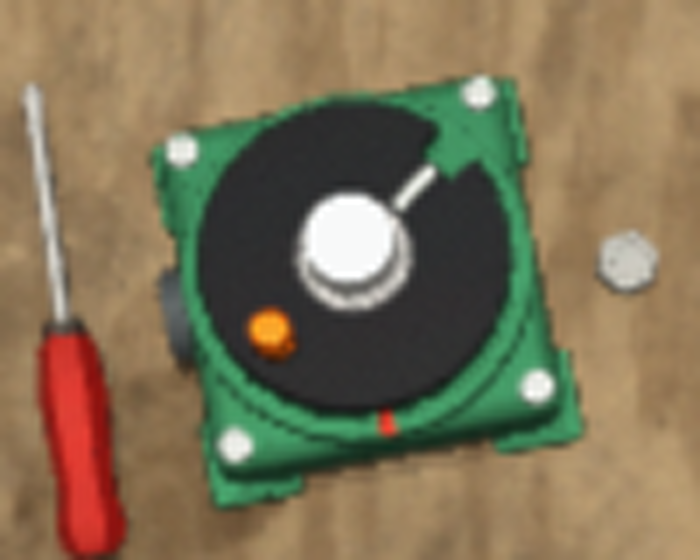

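View pics/s2.png

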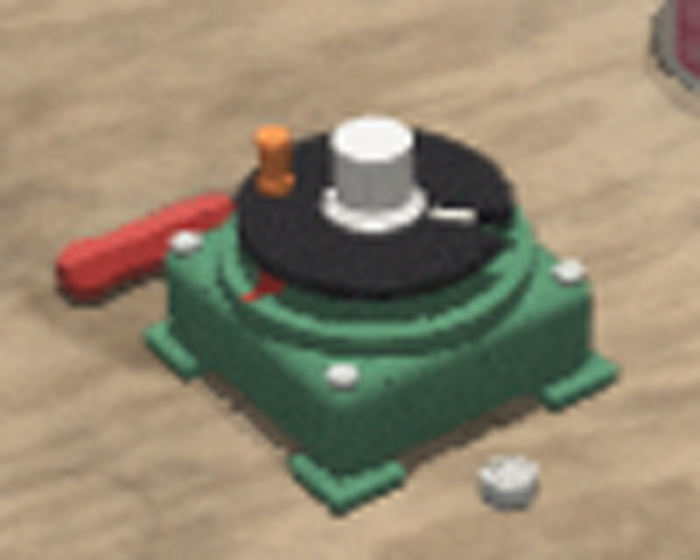

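Zoomed: the white line ends at (435,170), the handle top is at (269,328), the hub top at (349,238) and the red mark at (388,423). The bolts are at (181,150), (480,92), (537,385) and (235,445). The wheel stands high.

```bash
python3 - <<'E'
from h import *
c=cam('top')
g=lambda x,y,z:onplane(c,(x+.5)/7-.5+235,(y+.5)/7-.5+145,z)
b=[g(x,y,74) for x,y in((181,150),(480,92),(537,385),(235,445))]
C=np.mean(b,0);hub=g(349,238,130);h=g(269,328,124);n=g(435,170,94);r=g(388,423,72)
print('bolts',np.round(b,1).tolist(),C.round(1),'hub',hub.round(1),'handle',h.round(1),'mark',r.round(1))
O=(C+hub)/2
for nm,p in(('handle',h),('line',n),('mark',r)):
    d=p-O;print(nm,np.hypot(d[0],d[1]).round(1),np.degrees(np.arctan2(d[1],d[0])).round(1))
e=b[0]-b[3]+b[1]-b[2];print('gearbox +x deg',np.degrees(np.arctan2(e[1],e[0])))
E
```

```text
bolts [[612.7, 11.6, 74.0], [634.4, -114.4, 74.0], [509.3, -135.2, 74.0], [487.4, -9.8, 74.0]] [561.  -61.9  74. ] hub [562.3 -61.5 130. ] handle [527.7 -28.6 124. ] mark [495.3 -73.1  72. ]
handle 47.5 135.7
line 48.8 -43.6
mark 67.3 -170.2
gearbox +x deg 9.572918311947447
```

Emit:
drive_tool(
  steps=[-0.0258, -0.0257, 0, 0, -0.0258, -0.0257, 0, 0, -0.0258, -0.0257, 0, 0, -0.0258, -0.0257, 0, 0, -0.0258, -0.0257, 0, 0, -0.0258, -0.0257, 0, 0, -0.0258, -0.0257, 0, 0, -0.0258, -0.0257, 0, 0, -0.0258, -0.0257, 0, 0, -0.0258, -0.0257, 0, 0, -0.0258, -0.0257, 0, 0, -0.0258, -0.0257, 0, 0, -0.0258, -0.0257, 0, 0, -0.0258, -0.0257, 0, 0, -0.0258, -0.0257, 0, 0, -0.0258, -0.0257, 0, 0, -0.0258, -0.0257, 0, 0, -0.0258, -0.0257, 0, 0, -0.0258, -0.0257, 0, 0, -0.0258, -0.0257, 0, 0],
  hand=0.7,
)

```text
time: 1.97
tcp_pos: [527.7, -28.7, 233.7]
tool_rot: [0.0, 0.131, 0.991, 0.0]
contact_force: [1.6, 0.8, -0.6]
finger_gap: 27.3
finger_force: 0.0
```

Emit:
drive_tool(
  steps=[0, 0, 0, 7, 0, 0, 0, 7, 0, 0, 0, 7, 0, 0, 0, 7, 0, 0, 0, 1, 0, 0, 0, 0, 0, 0, 0, 0],
)

```text
time: 2.55
tcp_pos: [527.1, -26.8, 233.6]
tool_rot: [0.0, 0.373, 0.928, -0.0]
contact_force: [0.4, 0.1, -0.1]
finger_gap: 28.0
finger_force: 0.0
```

Emit:
drive_tool(
  steps=[0, 0, 0.02, 0, 0, 0, 0.02, 0, 0, 0, 0.02, 0, 0, 0, 0.01, 0, 0, 0, 0.005, 0, 0, 0, 0.005, 0, 0, 0, 0.005, 0, 0, 0, 0.005, 0, 0, 0, 0.005, 0, 0, 0, 0.005, 0, 0, 0, 0.005, 0, 0, 0, 0.005, 0, 0, 0, 0, 0],
)

```text
time: 3.63
tcp_pos: [526.5, -26.8, 122.6]
tool_rot: [-0.001, 0.375, 0.927, -0.0]
contact_force: [-0.5, 0.7, -0.7]
finger_gap: 27.8
finger_force: 0.0
```

```bash
python3 -c "
from h import *
s=cam('side')['img'];cv2.imwrite('pics/s3.png',cv2.resize(s[115:235,260:380],None,fx=5,fy=5,interpolation=cv2.INTER_CUBIC)[:,:,::-1])"
```

```text
(no output)
```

View pics/s3.png

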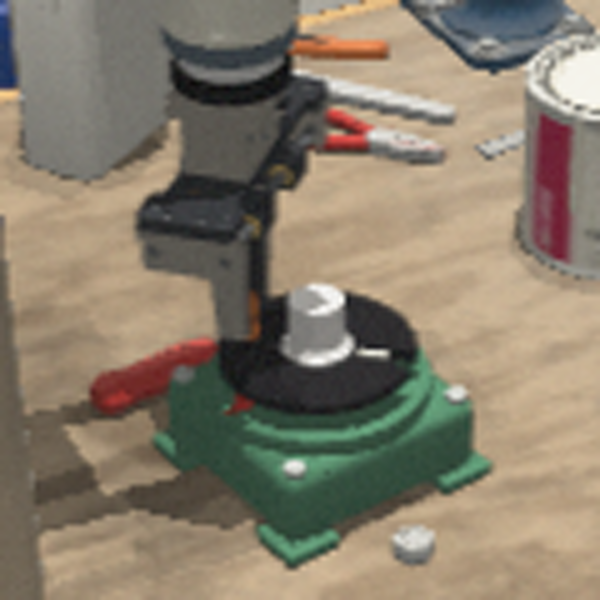

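The fingers straddle the orange handle at (252,315), just clear of the plate. Next I'll swing it clockwise.

Emit:
drive_tool(
  steps=[-0.0001, 0.003, 0, 3.5, -0.0001, 0.003, 0, 3.5, -0.0004, 0.006, 0, 7, -0.0004, 0.006, 0, 7, -0.0004, 0.006, 0, 7, -0.0004, 0.006, 0, 7, -0.0004, 0.006, 0, 7, -0.0004, 0.006, 0, 7, -0.0004, 0.006, 0, 7, -0.0004, 0.006, 0, 7, -0.0004, 0.006, 0, 7, -0.0004, 0.006, 0, 7, -0.0004, 0.006, 0, 7, -0.0004, 0.006, 0, 7, -0.0004, 0.006, 0, 7, -0.0004, 0.006, 0, 7],
)

```text
time: 5.02
tcp_pos: [604.9, -36.2, 123.7]
tool_rot: [-0.0, 0.965, 0.264, -0.0]
contact_force: [-0.9, -0.0, -0.2]
finger_gap: 27.7
finger_force: 0.5
```

Emit:
drive_tool(
  steps=[-0.0001, 0.003, 0, 3.5, -0.0001, 0.003, 0, 3.5, -0.0001, 0.003, 0, 3.5, -0.0001, 0.003, 0, 3.5, -0.0001, 0.003, 0, 3.5, 0, 0, 0, 0, 0, 0, 0, 0],
)

```text
time: 5.6
tcp_pos: [610.4, -50.1, 123.7]
tool_rot: [0.0, 0.993, 0.118, 0.0]
contact_force: [0.3, 0.1, -0.5]
finger_gap: 27.7
finger_force: 0.0
```

```bash
python3 -c "
from m import *
measure(4)
p=ctrl.sense()['tcp_pos'];d=p-[561.5,-61.7,0];print(np.degrees(np.arctan2(d[1],d[0])),np.hypot(d[0],d[1]))
a=cv2.imread('pics/t4.png');b=cv2.imread('pics/s4.png')
cv2.imwrite('pics/c4.png',cv2.resize(np.hstack([a,b]),(800,320)))"
```

```text
white [190, 103, 110, 173, 10245] [249.5 199.1] [506.6  36.8 130. ]
white [321, 178, 8, 8, 47] [324.2 181.6] [ 550.9 -172.4  130. ]
white [310, 198, 4, 4, 14] [311.3 199.5] [ 501.2 -135.1  130. ]
green [288, 158, 30, 52, 452] [305.  191.3] [ 534.4 -117.6   72. ]
13.493828173019487 50.172963514572665
```

View pics/c4.png

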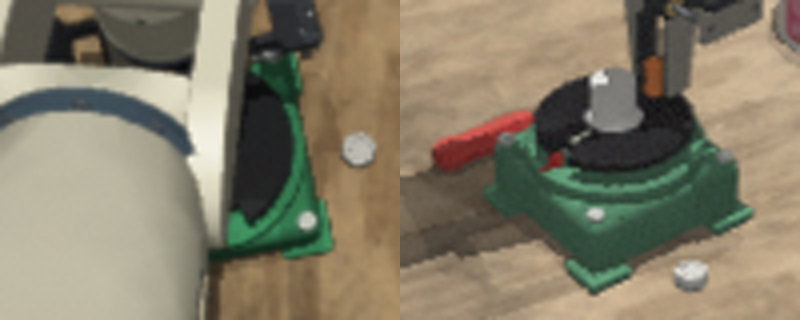

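The top view is blocked by the arm. In the side view the notch is close to the pin, with the red pin at about (555,160) and the white line at (580,135). I'll measure from the side view.

```bash
python3 - <<'E'
from h import *
c=cam('side');im=c['img']
O=np.array([561.5,-61.7])
cv2.imwrite('pics/s5.png',cv2.resize(im[165:210,295:355],None,fx=13,fy=13,interpolation=cv2.INTER_CUBIC)[:,:,::-1])
hsv=cv2.cvtColor(im,cv2.COLOR_RGB2HSV);H,S,V=[hsv[...,i].astype(int) for i in range(3)]
for nm,m,z in(('red',((H<6)|(H>172))&(S>120)&(V>60),78),('orange',(H>5)&(H<17)&(S>150)&(V>90),109),('white',(S<70)&(V>110),94)):
    n,l,s,ce=cv2.connectedComponentsWithStats(m.astype(np.uint8))
    for i in range(1,n):
        if s[i,4]>2 and 295<ce[i,0]<355 and 160<ce[i,1]<210:
            p=onplane(c,*ce[i],z);d=p[:2]-O
            print(nm,s[i].tolist(),ce[i].round(1),p.round(1),np.hypot(*d).round(1),np.degrees(np.arctan2(d[1],d[0])).round(1))
E
```

```text
red [305, 193, 6, 5, 15] [308.  194.9] [502.4 -77.2  78. ] 61.1 -165.3
orange [331, 169, 4, 10, 36] [332.7 173.4] [606.7 -46.  109. ] 47.8 19.1
white [296, 162, 3, 1, 3] [297. 162.] [540.4  94.5  94. ] 157.6 97.7
white [340, 162, 22, 36, 119] [349.  183.2] [ 637.6 -100.7   94. ] 85.5 -27.2
white [327, 166, 1, 4, 4] [327.  167.5] [616.2  15.1  94. ] 94.3 54.5
white [316, 171, 14, 17, 175] [322.6 179.6] [571.4 -42.4  94. ] 21.7 62.8
white [294, 179, 7, 4, 12] [297.2 180.6] [495.9  -9.1  94. ] 84.1 141.3
white [303, 180, 1, 3, 3] [303. 181.] [511.5 -20.1  94. ] 65.1 140.2
white [348, 182, 2, 2, 4] [348.5 182.5] [638.  -96.7  94. ] 84.2 -24.6
white [295, 188, 5, 2, 7] [296.9 188.3] [477.4 -48.2  94. ] 85.2 170.9
white [313, 189, 2, 2, 3] [313.3 189.3] [521.4 -77.9  94. ] 43.2 -157.9
white [316, 207, 6, 3, 16] [318.2 208. ] [ 493.2 -172.3   94. ] 130.0 -121.7
```

View pics/s5.png

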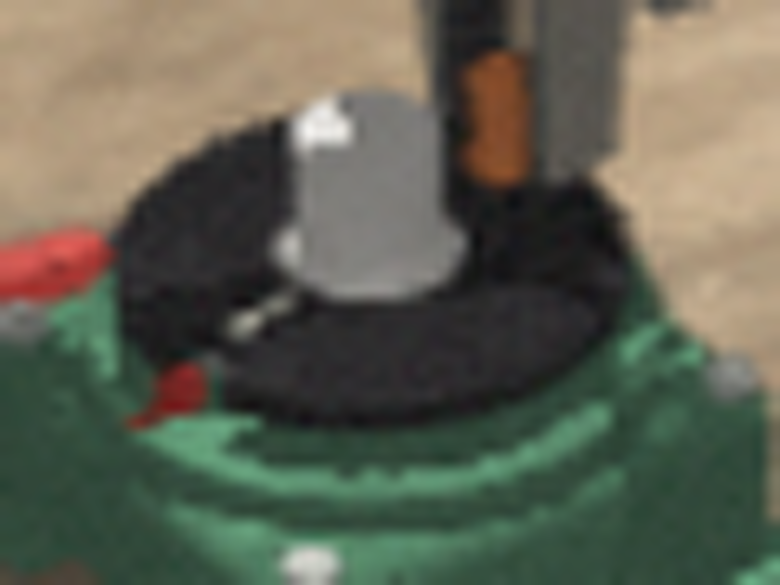

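The wheel still needs about 10° clockwise: the handle is at about 19.5° and the target is 9.7°.

Emit:
drive_tool(
  steps=[-0.0001, 0.0022, 0, 2.5, -0.0001, 0.0022, 0, 2.5, -0.0001, 0.0022, 0, 2.5, -0.0001, 0.0021, 0, 2.3, 0, 0, 0, 0, 0, 0, 0, 0],
)

```text
time: 6.25
tcp_pos: [611.4, -58.6, 123.6]
tool_rot: [0.0, 0.999, 0.033, 0.0]
contact_force: [-0.9, -0.3, 0.2]
finger_gap: 27.7
finger_force: 0.0
```

```bash
python3 - <<'E'
from h import *
c=cam('side');im=c['img']
O=np.array([561.5,-61.7])
p=ctrl.sense()['tcp_pos'][:2]-O;print('tool',np.degrees(np.arctan2(p[1],p[0])),np.hypot(*p))
cv2.imwrite('pics/s6.png',cv2.resize(im[165:210,295:355],None,fx=13,fy=13,interpolation=cv2.INTER_CUBIC)[:,:,::-1])
hsv=cv2.cvtColor(im,cv2.COLOR_RGB2HSV);H,S,V=[hsv[...,i].astype(int) for i in range(3)]
for nm,m,z in(('red',((H<6)|(H>172))&(S>120)&(V>60),78),('orange',(H>5)&(H<17)&(S>150)&(V>90),109),('white',(S<70)&(V>110),94)):
    n,l,s,ce=cv2.connectedComponentsWithStats(m.astype(np.uint8))
    for i in range(1,n):
        if s[i,4]>2 and 300<ce[i,0]<340 and 160<ce[i,1]<200:
            p=onplane(c,*ce[i],z);d=p[:2]-O
            print(nm,s[i].tolist(),ce[i].round(1),p.round(1),np.hypot(*d).round(1),np.degrees(np.arctan2(d[1],d[0])).round(1))
E
```

```text
tool 3.5523280655174956 49.92522504405251
red [307, 193, 3, 4, 10] [307.8 194.7] [502.4 -75.8  78. ] 60.8 -166.6
orange [333, 170, 3, 10, 28] [334.1 174.5] [607.9 -53.7 109. ] 47.1 9.8
white [308, 162, 3, 2, 3] [309.  162.7] [575.1  71.2  94. ] 133.6 84.1
white [329, 162, 1, 8, 8] [329.  165.5] [627.7  23.   94. ] 107.5 52.0
white [316, 171, 14, 17, 180] [322.6 179.5] [571.7 -42.   94. ] 22.2 62.8
white [309, 175, 3, 2, 3] [310.  175.3] [545.5  -0.9  94. ] 62.9 104.7
white [302, 178, 5, 3, 6] [304. 179.] [519.1 -11.1  94. ] 66.0 130.0
```

View pics/s6.png

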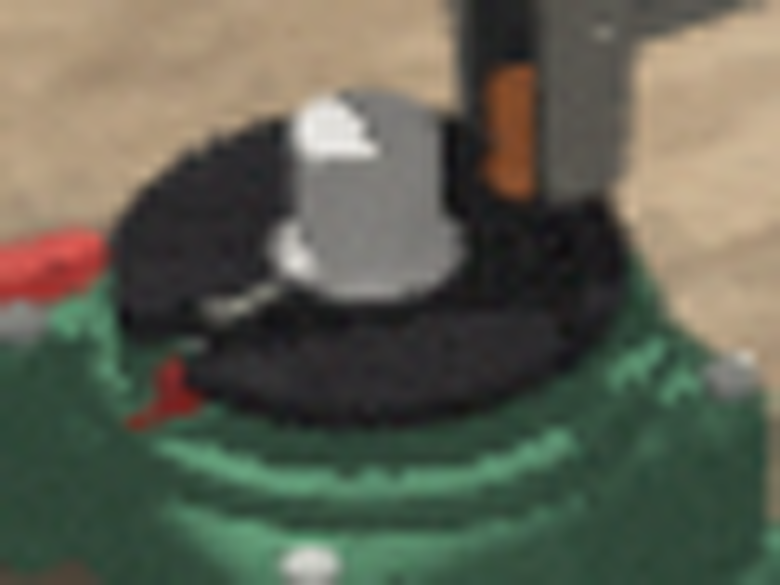

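The line now points at the pin at (180,385). The handle reads about 9.8 to 10.5° against the 9.7° target. I'll back off, rise, close the fingers and go over the hub.

Emit:
drive_tool(
  steps=[0, -0.003, 0, 0, 0, -0.002, 0, 0, 0, 0, -0.01, 0, 0, 0, -0.02, 0, 0, 0, -0.02, 0, 0, 0, 0, 0],
)

```text
time: 6.8
tcp_pos: [613.4, -53.7, 178.1]
tool_rot: [0.0, 0.999, 0.032, 0.003]
contact_force: [0.9, 0.2, 0.7]
finger_gap: 27.9
finger_force: 0.0
```

Emit:
drive_tool(
  steps=[-0.01, 0.005, 0, 0, -0.02, 0, 0, 0, -0.02, 0, 0, 0, 0, 0, 0, 0, 0, 0, 0, 0, 0, 0, 0, 0],
  hand=1,
)

```text
time: 7.3
tcp_pos: [561.6, -62.1, 173.4]
tool_rot: [0.0, 0.999, 0.032, 0.0]
contact_force: [0.4, -0.5, 0.5]
finger_gap: 0.4
finger_force: 0.0
```

```bash
python3 - <<'E'
from h import *
c=cam('side');im=c['img']
O=np.array([561.5,-61.7])
hsv=cv2.cvtColor(im,cv2.COLOR_RGB2HSV);H,S,V=[hsv[...,i].astype(int) for i in range(3)]
for nm,m,z in(('red',((H<6)|(H>172))&(S>120)&(V>60),78),('orange',(H>5)&(H<17)&(S>150)&(V>90),109)):
    n,l,s,ce=cv2.connectedComponentsWithStats(m.astype(np.uint8))
    for i in range(1,n):
        if s[i,4]>2 and 300<ce[i,0]<340 and 160<ce[i,1]<200:
            p=onplane(c,*ce[i],z);d=p[:2]-O
            print(nm,s[i].tolist(),ce[i].round(1),p.round(1),np.hypot(*d).round(1),np.degrees(np.arctan2(d[1],d[0])).round(1))
cv2.imwrite('pics/s7.png',cv2.resize(im[140:210,280:360],None,fx=8,fy=8,interpolation=cv2.INTER_CUBIC)[:,:,::-1])
E
```

```text
red [307, 192, 3, 5, 10] [307.9 194.6] [502.9 -75.4  78. ] 60.2 -166.8
orange [333, 170, 5, 10, 38] [334.6 175. ] [608.1 -57.1 109. ] 46.9 5.7
```

View pics/s7.png

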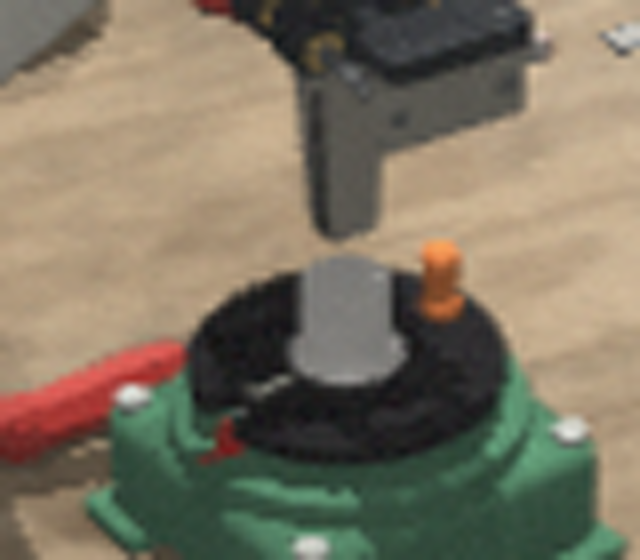

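```bash
python3 - <<'E'
from h import *
c=cam('side')
def g(x,y,z,k,x0,y0): return onplane(c,(x+.5)/k-.5+x0,(y+.5)/k-.5+y0,z)
def rel(a,b):
    d=(a-b)[:2];return np.hypot(*d).round(1),np.degrees(np.arctan2(d[1],d[0])).round(1)
A=(7,270,155)
b=[g(x,y,74,*A) for x,y in((185,242),(343,374),(570,270))];print('bolts',np.round(b,1).tolist())
h0=g(373,138,130,*A);print('hub0',h0.round(1),'handle0',rel(g(273,134,124,*A),h0))
h=g(346,272,130,8,280,140);print('hub',h.round(1),'handle',g(441,248,124,8,280,140).round(1),rel(g(441,248,124,8,280,140),h0))
# base of handle (front edge), line end
print('line',rel(g(243,388,94,8,280,140),h0),g(243,388,94,8,280,140))
print('pin top',g(226,424,83,8,280,140), rel(g(226,424,83,8,280,140),h0))
c=cam('top');im=c['img'];cv2.imwrite('pics/t8.png',cv2.resize(im[145:225,235:335],None,fx=7,fy=7,interpolation=cv2.INTER_CUBIC)[:,:,::-1])
E
```

```text
bolts [[483.3, -25.1, 74.0], [505.0, -149.4, 74.0], [630.6, -127.6, 74.0]]
hub0 [562.9 -63.8 130. ] handle0 (np.float64(48.0), np.float64(137.3))
hub [564.6 -60.  130. ] handle [610.  -54.3 124. ] (np.float64(48.1), np.float64(11.4))
line (np.float64(48.2), np.float64(-176.7)) [514.81031247 -66.58451131  94.        ]
pin top [504.55034476 -71.63107738  83.        ] (np.float64(58.9), np.float64(-172.4))
```

The estimates put the handle at 8–11° against the 9.6° target, which is within tolerance. I'll press the hub.

Emit:
drive_tool(
  steps=[0.001, 0, 0.01, 0, 0, 0, 0.008, 0, 0, 0, 0.004, 0, 0, 0, 0.001, 0, 0, 0, 0.001, 0, 0, 0, 0.001, 0, 0, 0, 0.001, 0, 0, 0, 0.001, 0, 0, 0, 0.001, 0, 0, 0, 0, 0],
)

```text
time: 8.28
tcp_pos: [562.2, -61.7, 146.1]
tool_rot: [-0.0, 0.999, 0.032, -0.0]
contact_force: [-3.2, 0.3, 6.4]
finger_gap: 0.4
finger_force: 3.4
```

Emit:
drive_tool(
  steps=[0, 0, 0.001, 0, 0, 0, 0.001, 0, 0, 0, 0.001, 0, 0, 0, 0.001, 0, 0, 0, 0, 0],
)

```text
time: 8.7
tcp_pos: [562.3, -61.7, 142.2]
tool_rot: [-0.0, 0.999, 0.032, -0.0]
contact_force: [-2.9, 0.6, 7.3]
finger_gap: 0.3
finger_force: 3.6
```

Emit:
drive_tool(
  steps=[0, 0, 0.001, 0, 0, 0, 0.001, 0, 0, 0, 0.001, 0, 0, 0, 0.001, 0, 0, 0, 0.001, 0, 0, 0, 0, 0, 0, 0, 0, 0],
)

```text
time: 9.28
tcp_pos: [562.3, -61.7, 137.2]
tool_rot: [-0.0, 0.999, 0.032, -0.0]
contact_force: [-3.5, 0.7, 7.0]
finger_gap: 0.5
finger_force: 3.6
```

Emit:
drive_tool(
  steps=[0, 0, 0.0005, 0, 0, 0, 0.0005, 0, 0, 0, 0, 0, 0, 0, 0, 0],
)

```text
time: 9.62
tcp_pos: [562.3, -61.7, 136.9]
tool_rot: [-0.0, 0.999, 0.032, -0.0]
contact_force: [-6.1, 1.2, 14.4]
finger_gap: 0.2
finger_force: 7.3
```

The wheel has bottomed at the expected height. I'll press a little firmer, then retract and look.

Emit:
drive_tool(
  steps=[0, 0, 0.0005, 0, 0, 0, 0, 0, 0, 0, 0, 0],
)

```text
time: 9.87
tcp_pos: [562.3, -61.7, 136.9]
tool_rot: [-0.0, 0.999, 0.032, -0.0]
contact_force: [-7.6, 1.1, 20.1]
finger_gap: 0.2
finger_force: 9.8
```

Emit:
drive_tool(
  steps=[0, 0, -0.002, 0, 0, 0, -0.005, 0, 0, 0, -0.02, 0, 0, 0, -0.03, 0, 0, 0, -0.04, 0, 0, -0.03, -0.02, 0, 0, -0.04, 0, 0, 0, -0.04, 0, 0, 0, -0.04, 0, 0, 0, -0.04, 0, 0, 0, -0.04, 0, 0, 0, -0.04, 0, 0, 0, -0.04, 0, 0, 0, 0, 0, 0, 0, 0, 0, 0],
)

```text
time: 11.12
tcp_pos: [542.4, 249.4, 252.0]
tool_rot: [0.0, 0.999, 0.034, -0.0]
contact_force: [-0.9, -0.3, -0.1]
finger_gap: 0.5
finger_force: 0.0
```

```bash
python3 -c "
from m import *
measure(9)
a=cv2.imread('pics/t9.png');b=cv2.imread('pics/s9.png')
cv2.imwrite('pics/c9.png',cv2.resize(np.hstack([a,b]),(800,320)))"
```

```text
white [238, 157, 6, 34, 62] [240.9 172.5] [583.   60.6 130. ]
white [301, 156, 5, 5, 18] [302.9 157.7] [ 620.8 -114.5  130. ]
white [259, 164, 4, 5, 17] [260.4 165.9] [600.4   5.5 130. ]
white [278, 174, 16, 16, 175] [285.3 180.9] [555.5 -64.  130. ]
white [321, 178, 8, 8, 48] [324.2 181.6] [ 550.7 -172.5  130. ]
white [287, 191, 3, 7, 14] [287.9 194. ] [518.4 -70.5 130. ]
white [309, 198, 5, 5, 19] [311.4 199.8] [ 500.4 -135.3  130. ]
white [266, 206, 5, 5, 19] [268.1 208.2] [480.  -14.7 130. ]
orange [280, 162, 5, 5, 10] [282.4 164.6] [606.1 -55.4 114. ]
red [241, 193, 12, 32, 272] [246.1 208.4] [487.1  53.   83. ]
red [288, 200, 3, 7, 13] [289.2 202.1] [502.3 -71.6  83. ]
green [257, 157, 61, 60, 968] [287.3 189.8] [540.2 -66.2  72. ]
```

View pics/c9.png

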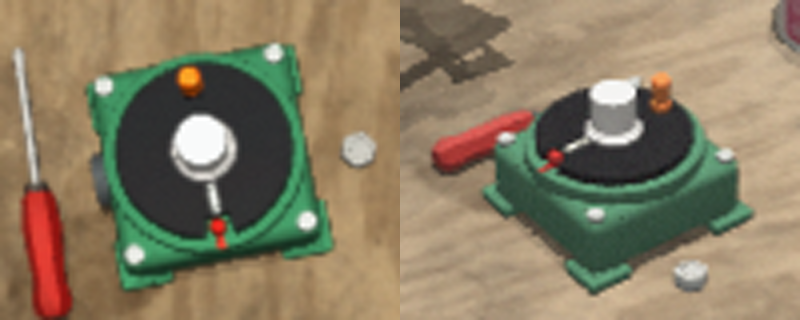

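The wheel lies flat and fully home, with the red pin at (218,228) standing in the notch. The screwdriver and nut haven't moved.

```bash
python3 -c "
from station import ctrl
print(ctrl.finish_job())"
```

```text
the job is handed in; nothing more can be done
None
```

The handwheel is turned and pressed fully home, lying flat with the pin in its notch; the job is handed in at about 11 s, with the other items left untouched.

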